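# Stack the filter discs for soaking and open the cleaner bottle

## Task

Get the filter discs ready for soaking: lay the wide disc flat in the middle of the white plate, and then the small disc flat on the middle of the wide one. Then open the cleaner bottle that stands in the bolted holder: push its safety cap down against the spring, keep it down while you twist it anticlockwise until it comes free, and lift it straight off. Finish while still holding the cap in the gripper, upright and still, about 5 cm clear above the bottle's mouth; do not put it down, and leave the beaker, the amber jar and the brush alone.

Things in the scene. Friction and masses are not known exactly. Their poses are not given: they have to be found in the camera images.
- disc_wide: The wide filter disc: round flat sintered-bronze disc, diameter 62 mm, 12 mm thick, about 0.2 kg, dark dots on its top, lying on the table. Origin at the centre of its underside, z up.
- disc_small: The small filter disc: same kind, diameter 44 mm, 12 mm thick, about 0.1 kg. Origin at the centre of its underside, z up. It may lie in front of or behind the wide one.
- plate: Loose round white ceramic plate with a flat top and no rim, diameter 140 mm, 8 mm thick, 0.8 kg, flat on the table. Origin at the centre of its underside, z up.
- bottle: White round cleaner bottle, body diameter 86 mm, fixed upright in a dark 120 x 120 mm holder bolted to the table (it cannot move); it stands to the left or the right. Origin on its axis at table level, z up. Shoulder slopes in from 112 to 134 mm height; neck diameter 32 mm from there up; the mouth (top of the neck) is 174 mm above the table.
- cap: Grey ribbed round safety cap on the bottle, diameter 54 mm, 34 mm tall, 40 g, loose but held by catches. Origin at the centre of its underside, z up; closed, underside 152 mm and top 186 mm above the table. Any grip direction serves; grip 10 to 12 mm below its top. Pushed down at least 5 mm and kept down, it turns anticlockwise (seen from above): turn about 75 degrees, in one grip, then lift.
- seal (a joint): Spring seal in the neck that the cap pushes on (m): 0 with the cap closed, grows as the cap is pushed down (0.005 is enough; firm stop at 0.008), -0.002 with the cap off. It takes 6 N to start, 11 N at 5 mm, 14 N at the stop. Unpushed, the cap neither turns nor lifts; clockwise is always blocked. Turned past 52 degrees the cap rises 2 mm if let up; from 58 to 125 degrees it lifts off.
- beaker: Bystander: open steel beaker, rim diameter 72 mm, 90 mm tall, on the far side. Origin at the centre of its underside.
- vial: Bystander: amber glass jar, diameter 48 mm, 110 mm tall, far left. Origin at the centre of its underside.
- brush: Bystander: small cleaning brush lying on the table, far right. Origin on its handle line, at its underside.
There are look-alikes about, which are no part of the job. What is shaped like the disc_wide but blue is not meant. Several things have the shape of the cap; the one meant has the colours described above.

How it is judged:
By the outcome, as a careful person would: the job done as asked, in the order asked, and still so for the second after the job is handed in, while the arm keeps its last pose, push and grip.
It also fails if it takes over 69 s, if anything falls off the work surface, if the arm or the gripper's body presses on something with over 40 N, if the wrist force passes 120 N, or if a joint passes its speed limit or range.

## Robot

A 6-joint arm with a two-finger parallel gripper is mounted at the origin on the work surface. World frame = base frame: x ahead of the robot, y to its left, z up, the work surface at z = 0. Lengths are in m, angles in rad, forces in N, time in s.
With the tool pointing down it reaches from about 0.25 to 0.775 m from the base axis. Payload 4 kg.
Tool frame: the origin (TCP) lies at the very end of the fingers, on their centre line; the grasp point (between the pads) lies 19 mm behind it; z points along the fingers, x is the direction in which the jaws open and shut, and the axes are right-handed (so a half turn about z gives the same grasp; the last joint's range is limited). The gripper opens to 94 mm and grips with 3 to 60 N. Pads are 16 mm wide; open, the fingers measure 119 mm over their backs; the gripper's body (75 mm by 177 mm) begins 78 mm behind the grasp point.
Start: joints at [1.153, 0.087, 1.371, -0, 1.684, -0.103], TCP at [0.17, 0.523, 0.206] pointing down, gripper open.
Joint ranges: [-3.1, 3.1], [-0.76, 2.03], [0.27, 2.55], [-1.08, 4.22], [0.17, 2.65], [-2.57, 2.57]. Speed limits (rad/s): [2.79, 2.79, 3.14, 3.14, 3.14, 3.14].

## Interface

Orientations are given as [roll, pitch, yaw] about the fixed x, y, z axes, in that order (R = Rz(yaw) Ry(pitch) Rx(roll)).
In Python, from bench import robot, cams, ticket gives the robot as it stands.
- The arm moves only by the tool jog_arm, never from a script. Its argument "series" is a list of rows, each an object of numbers: "x", "y", "z": the shift along the tool's x, y, z in m; "rx", "ry", "rz": the turn, a rotation vector about the tool's x, y, z in degrees. A call has 1 to 12 rows; each row shifts and turns the pose as measured when the row begins, along the tool's axes as they then stand; what a row does not reach is not made up. A row lasts 1/12 s, in which the tool goes at most 41.7 mm and 7.16 degrees, less where a joint would pass 70% of its speed; a pose out of reach is approached as far as the arm can. A call with a gripper value outside its range is refused whole. "claw" is the opening, from 0 (shut) to 1 (fully open), set as the call begins (left out, the last holds). The fingers move at their own pace and stop on an object; the grip force is fixed at half the most. Time passes only in rows, so rows that do not move let the fingers close. It gives the time, the measured TCP pose, the force and the opening at its end, in the units of the state.
- robot.get_obs(): the state, without advancing time (a new reading comes with each control period).
- cams.snapshot(name): name is "side" or "top"; returns a dict with "img" (400x640x3 uint8, red, green, blue), "mtx" (3x3 intrinsics, pixels), "k1" (the pictures are not rectified: a ray, as slopes to the right and down, at radius r is drawn at 1 + k1 r^2 times it, then the intrinsics apply), "origin" and "attitude" of the camera in the world. Camera axes: x right, y down, z forward; pixel columns grow to the right and rows downward; lengths in m; the calibration is good to about 2 mm. A picture is of the moment at which its call begins. There is no depth.
- ticket.close_job(): hands the job in, once; it reports no verdict.
Trained networks look in a picture, given as the dict that the camera call returned (one of the last four; its "shot" number tells which), for a name from the list of things; names that differ only in an ending like _2 or _b are one class to them, and where a whole thing is asked for, a point or a joint stands for the part that bears it (a point fixed in the world has none). Each returns a list of dicts, best first, with "p" (0 to 1); they miss things now and then, are a little off and sometimes report something else, mostly with a low value. They report only what shows in the picture. A call takes as long as a camera call. They do not tell look-alikes from the thing itself.
- cams.look_for(thing, picture): "bbox" ([left, top, width, height] in pixels, round what is visible of it).
The state is a dict: "time": time; "joint_positions": joint angles; "qvel": joint speeds; "joint_torque": joint torques, N m; "tool_pos": TCP position; "ee_rot": TCP orientation; "wrist_force": force on the tool from outside, world axes, zero at the start; "wrist_torque": the same for the moment, N m; "width": finger opening in m.
Only numpy, scipy, OpenCV 4.12 (cv2) and the standard library are available. Lean on these libraries where they do the work, as an engineer would, in place of code of your own. Each camera call takes 0.05 s, during which the arm holds its last target.

## Working session

There is one attempt and no reset: what is moved stays moved. The work goes in short steps, Python scripts to look and compute and a tool call to move; the robot and the scene stay as the last step left them, time stands still between calls to the robot, and variables do not carry over. Pictures are saved under pics/ and viewed, and the job is handed in when it is done.

Besides the shell and the picture viewer there is one more tool, called as name(argument=value, ...) on one line, values as JSON. jog_arm: Moves the arm, as the interface text tells. Its arguments: {"type":"object","properties":{"series":{"type":"array","items":{"type":"object","properties":{"x":{"type":"number"},"y":{"type":"number"},"z":{"type":"number"},"rx":{"type":"number"},"ry":{"type":"number"},"rz":{"type":"number"}}}},"claw":{"type":"number"}},"required":["series"]}

```bash
ls; mkdir -p pics
python3 - <<'E'
from bench import robot, cams, ticket
import cv2, json
o=robot.get_obs(); print(o)
for n in ("side","top"):
    s=cams.snapshot(n); cv2.imwrite(f"pics/{n}0.png",s["img"][:,:,::-1]); print({k:v for k,v in s.items() if k!="img"})
    for t in ("disc_wide","disc_small","plate","bottle","cap","beaker","vial","brush"):
        print(t,[(r["bbox"],round(r["p"],2)) for r in cams.look_for(t,s)])
E
```

```text
pics
{'time': 0.0, 'joint_positions': array([ 1.15286655e+00,  8.79387148e-02,  1.37223795e+00,  1.16717165e-05,
        1.68358869e+00, -1.03099115e-01]), 'qvel': array([ 0.0008285 , -0.00113422,  0.00145934, -0.00093266, -0.00052706,
        0.00054471]), 'joint_torque': array([ 9.47430090e-04, -3.40177238e+01, -3.02430332e+01,  7.19532534e-02,
        3.27619747e-02, -1.46807288e-04]), 'tool_pos': array([0.170089  , 0.52246797, 0.20432135]), 'ee_rot': array([-3.14135751e+00,  2.15997514e-03,  1.25596722e+00]), 'wrist_force': array([0.17426037, 0.54336991, 0.2920603 ]), 'wrist_torque': array([-0.01106592, -0.02790371,  0.00612025]), 'width': 0.09393564447152829}
{'mtx': array([[402.34993232,   0.        , 323.94537152],
       [  0.        , 402.34993232, 204.57760123],
       [  0.        ,   0.        ,   1.        ]]), 'k1': -0.09340070805900494, 'origin': array([ 0.12317262, -0.82146998,  1.10323789]), 'attitude': array([-2.39024723, -0.01491036, -0.46621929]), 'shot': 1}
disc_wide [([277.9, 257.3, 17.9, 15.8], 0.51), ([290.4, 232.1, 21.5, 16.9], 0.48), ([260.4, 234.6, 19.7, 12
[... 462 characters left out ...]
     [  0.        ,   0.        ,   1.        ]]), 'k1': -0.03273453726986621, 'origin': array([0.35171557, 0.0043762 , 1.50212184]), 'attitude': array([-2.98678862, -0.01785525, -1.58033491]), 'shot': 2}
disc_wide [([303.9, 255.9, 19.1, 23.3], 0.91), ([464.1, 183.8, 15.3, 64.2], 0.67), ([322.3, 225.6, 19.8, 17.3], 0.59), ([340.5, 254.6, 21.5, 17.6], 0.59)]
disc_small [([308.8, 172.6, 13.9, 16.7], 0.66)]
plate [([225.8, 194.3, 46.7, 43.7], 0.59)]
bottle [([375.4, 196.5, 49.9, 49.6], 0.78)]
cap [([399.8, 202.8, 21.5, 23.1], 0.75), ([393.7, 153.1, 24.9, 23.5], 0.52)]
beaker [([290.9, 116.4, 25.9, 30.4], 0.97)]
vial [([151.1, 222.1, 28.8, 13.7], 0.62)]
brush [([465.0, 182.1, 17.3, 68.3], 0.86)]
```

Run:
```python
import cv2
a=cv2.imread("pics/top0.png"); cv2.imwrite("pics/top0c.png",cv2.resize(a[90:300,140:500],None,fx=2.2,fy=2.2,interpolation=cv2.INTER_CUBIC))
a=cv2.imread("pics/side0.png"); cv2.imwrite("pics/side0c.png",cv2.resize(a[125:365,225:425],None,fx=2.5,fy=2.5,interpolation=cv2.INTER_CUBIC))
```

```text
(no output)
```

View pics/top0c.png

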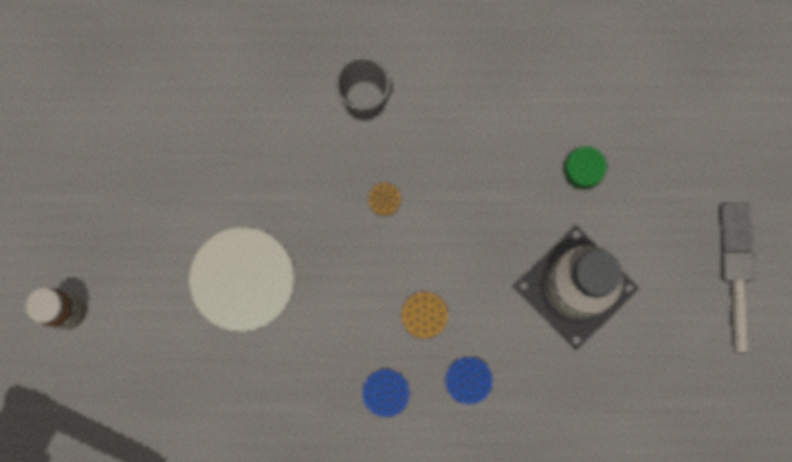

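View pics/side0c.png

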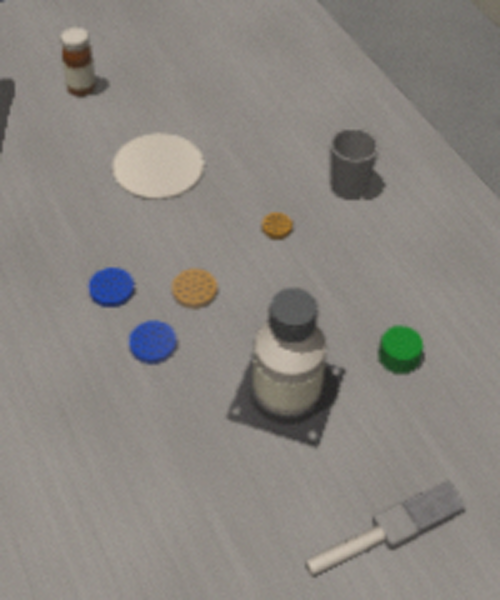

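View pics/top0.png

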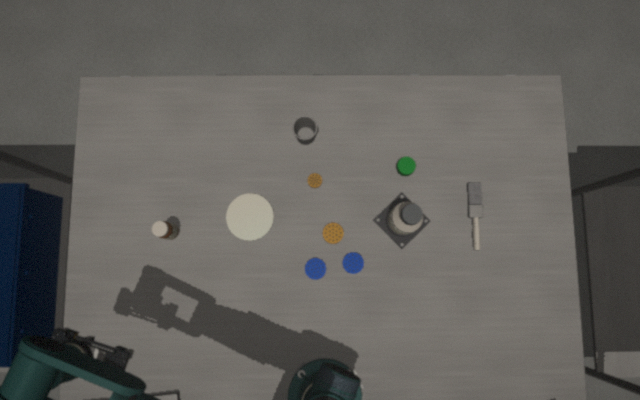

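The top picture shows the wide bronze disc at (333,233) and the small bronze disc at (315,180). The plate is at (249,217), and the bottle with its grey cap is at about (408,213).

These could be mistaken for my targets:
- **Wide disc:** the blue discs at (315,268) and (353,263). I choose the bronze one at (333,233).
- **Cap:** the green cap at (406,166). I choose the grey one on the bottle.

Next I'll measure by segmentation in both cameras.

```bash
cat > h.py <<'E'
import numpy as np, cv2
from scipy.spatial.transform import Rotation as R
from scipy.optimize import least_squares
def ray(s,px):
    px=np.atleast_2d(np.float64(px)); K=s["mtx"]
    d=(px-[K[0,2],K[1,2]])/[K[0,0],K[1,1]]
    u=d.copy()
    for _ in range(20): u=d/(1+s["k1"]*(u**2).sum(1,keepdims=True))
    return np.c_[u,np.ones(len(u))]@R.from_euler("xyz",s["attitude"]).as_matrix().T
def plane(s,px,z):
    r=ray(s,px); o=s["origin"]; return o+r*((z-o[2])/r[:,2])[:,None]
def proj(s,P):
    c=(np.atleast_2d(P)-s["origin"])@R.from_euler("xyz",s["attitude"]).as_matrix()
    u=c[:,:2]/c[:,2:]; u=u*(1+s["k1"]*(u**2).sum(1,keepdims=True))
    return u@np.diag([s["mtx"][0,0],s["mtx"][1,1]])+[s["mtx"][0,2],s["mtx"][1,2]]
def fitmask(s,mask,z):
    """largest blob: contour on plane z -> min circle"""
    cs,_=cv2.findContours(mask.astype(np.uint8),cv2.RETR_EXTERNAL,cv2.CHAIN_APPROX_NONE)
    c=max(cs,key=cv2.contourArea)[:,0,:]
    m=cv2.moments(c.astype(np.float32).reshape(-1,1,2))
    P=plane(s,c,z)[:,:2]
    f=least_squares(lambda q:np.hypot(*(P-q[:2]).T)-q[2],[*P.mean(0),.03],loss="soft_l1",f_scale=.002).x
    return f,(m["m10"]/m["m00"],m["m01"]/m["m00"])
def win(s,b):
    m=np.zeros(s["img"].shape[:2],bool); m[int(b[1]):int(b[1]+b[3]),int(b[0]):int(b[0]+b[2])]=1; return m
E
python3 - <<'E'
from bench import robot, cams
from h import *
S={n:cams.snapshot(n) for n in ("top","side")}
W={"top":dict(w=(315,215,36,37),s=(302,167,27,27),p=(215,180,70,70)),"side":dict(w=(288,226,30,26),s=(322,202,22,22),p=(262,170,55,45))}
for n,s in S.items():
    hsv=cv2.cvtColor(s["img"],cv2.COLOR_RGB2HSV); 
    g=cv2.morphologyEx
    br=((hsv[...,0]<25)&(hsv[...,1]>90)).astype(np.uint8); br=g(br,cv2.MORPH_CLOSE,np.ones((3,3)))
    wh=((hsv[...,2]>140)).astype(np.uint8)
    for k,m,z in (("w",br,.012),("s",br,.012),("p",wh,.008)):
        f,c=fitmask(s,m.astype(bool)&win(s,W[n][k]),z); print(n,k,"fit",f.round(4),"px",np.round(c,1),"cen@z",plane(s,c,z)[0].round(4))
    # predicted overlay
    print(n,hsv[217,249] if n=="top" else hsv[192,288])
s=S["top"]; im=s["img"][:,:,::-1]
c=cv2.resize(im[185:290,290:440],None,fx=5,fy=5,interpolation=cv2.INTER_CUBIC); cv2.imwrite("pics/crop1.png",c)
c=cv2.resize(S["side"]["img"][230:310,300:410,::-1],None,fx=6,fy=6,interpolation=cv2.INTER_CUBIC); cv2.imwrite("pics/crop2.png",c)
E
```

```text
top w fit [ 0.4595 -0.0274  0.0296] px [332.7 232.8] cen@z [ 0.4595 -0.0274  0.012 ]
top s fit [0.6162 0.0252 0.0204] px [314.4 180. ] cen@z [0.6161 0.0252 0.012 ]
top p fit [0.51   0.217  0.0689] px [249.2 216.5] cen@z [0.5095 0.217  0.008 ]
top [ 23  30 172]
side w fit [ 0.4557 -0.0322  0.0297] px [302.4 239.6] cen@z [ 0.4555 -0.0326  0.012 ]
side s fit [0.6104 0.019  0.0227] px [335.3 214.8] cen@z [0.6103 0.0185 0.012 ]
side p fit [0.5066 0.2245 0.1183] px [287.  190.5] cen@z [0.5032 0.2136 0.008 ]
side [ 16  34 195]
```

View pics/crop1.png

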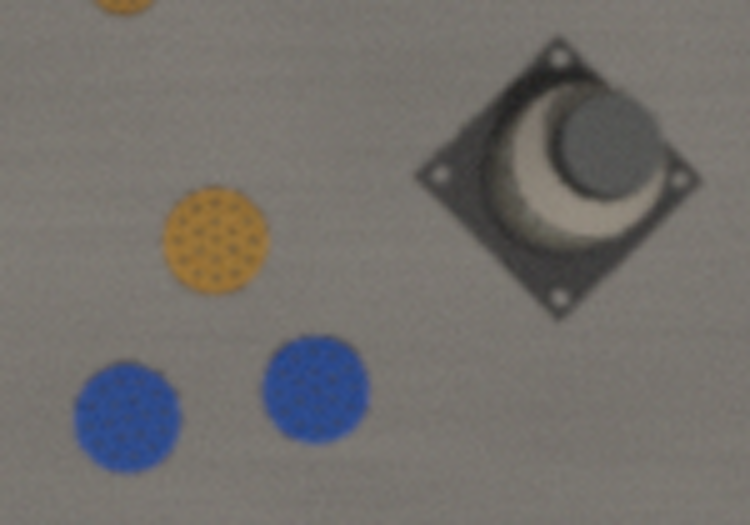

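View pics/crop2.png

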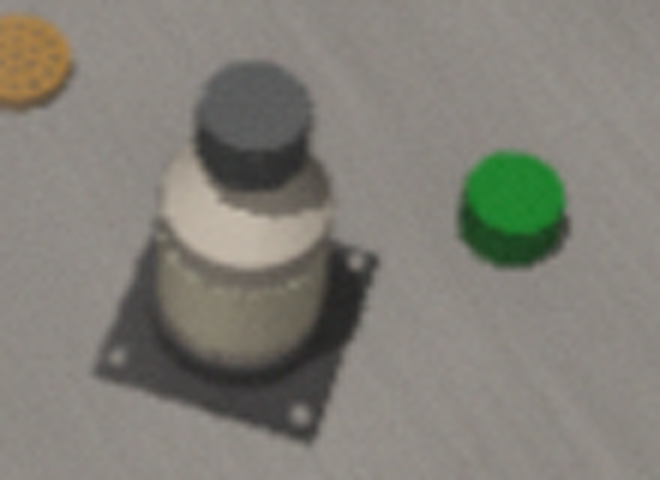

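Crop 1 shows the bronze disc with dark dots at (333,233) and the blue look-alikes at (315,268) and (353,263). Crop 2 shows the grey cap on the bottle at side pixel (342,252), with the green look-alike beside it. The choice stands. The side fits are biased by the visible disc side wall, so I'll fit full silhouettes instead.

```bash
cat >> h.py <<'E'
def sil(s,c,r,z0,z1,up=8):
    a=np.linspace(0,2*np.pi,72); ring=np.c_[c[0]+r*np.cos(a),c[1]+r*np.sin(a)]
    P=np.r_[np.c_[ring,np.full(72,z0)],np.c_[ring,np.full(72,z1)]]
    return cv2.convexHull(proj(s,P).astype(np.float32))
def cen(m): return np.array([m["m10"]/m["m00"],m["m01"]/m["m00"]])
def fitcyl(s,mask,r,z0,z1,x0,whole=True):
    """match silhouette centroid of mask to that of a cylinder; returns xy, area ratio"""
    n,l,st,cc=cv2.connectedComponentsWithStats(mask.astype(np.uint8)); i=1+st[1:,4].argmax()
    c=cc[i]; f=least_squares(lambda q:cen(cv2.moments(sil(s,q,r,z0,z1)))-c,x0,diff_step=1e-3).x
    return f, st[i,4]/cv2.contourArea(sil(s,f,r,z0,z1)), c
E
python3 - <<'E'
from bench import robot, cams
from h import *
S={n:cams.snapshot(n) for n in ("top","side")}
W={"top":dict(w=(315,215,36,37),s=(302,167,27,27),p=(215,180,70,70),b=(290,110,32,40)),"side":dict(w=(288,226,30,26),s=(322,202,22,22),p=(262,170,55,45))}
for n,s in S.items():
    hsv=cv2.cvtColor(s["img"],cv2.COLOR_RGB2HSV)
    br=((hsv[...,0]<25)&(hsv[...,1]>90)).astype(np.uint8); br=cv2.morphologyEx(br,cv2.MORPH_CLOSE,np.ones((5,5)))
    wh=((hsv[...,2]>(140 if n=="top" else 170))).astype(np.uint8)
    for k,m,r,h,x0 in (("w",br,.031,.012,(.46,-.027)),("s",br,.022,.012,(.615,.025)),("p",wh,.07,.008,(.51,.217))):
        f,a,c=fitcyl(s,m.astype(bool)&win(s,W[n][k]),r,0,h,x0); print(n,k,f.round(4),"area",round(a,2),c.round(1))
    # cap
    b=(395,200,32,30) if n=="top" else (325,238,35,30)
    v=hsv[...,2]; w=v[b[1]:b[1]+b[3],b[0]:b[0]+b[2]]
    print(n); print(w[::1,::1] if n=="top" else w[::2,::2])
E
```

```text
top w [ 0.4597 -0.0273] area 0.98 [332.6 232.9]
top s [0.6169 0.0252] area 0.94 [314.4 180.1]
top p [0.5103 0.2173] area 1.0 [249.2 216.5]
top
[[ 47  43  37  41  40  41  38  41  38  46  43  45  45  53  73  98 114 120
  120 123 122 124 120 124 123 121 119 120 120 121 122 121]
 [ 41  40  41  43  40  48  47  54  57  56  52  60  64  59  59  74  96 112
  117 118 123 121 119 120 125 122 124 121 120 121 125 125]
 [ 39  43  42  42  50  60  67  78  84  77  69  72  71  73  71  71  85  98
  107 108 115 118 122 120 121 120 122 124 119 120 121 122]
 [ 39  40  49  60  78  91  90  85  86  81  77  71  74  72  71  73  77  83
   90  95 107 116 119 119 120 124 122 120 122 122 120 121]
 [ 42  54  73  86 103 101  89  80  76  75  77  73  74  71  78  80  81  85
   86  86  94 104 112 118 120 121 123 123 123 125 121 122]
 [ 55  79 103 107 109  93  80  82  74  74  71  72  80  82  85  83  83  86
   85  87  89  86  99 109 117 121 121 127 122 126 124 122]
 [ 78 102 115 117 102  88  79  78  74  70  71  80  80  84  87  82  84  83
   84  83  86  84  90  98 109 120 123 124 122 126 121 124]
 [ 98 117 119 111  90  80 
[... 3607 characters left out ...]
 94 104 140 141 142 146]
 [140 141 142 138  81  92  94  96  92  93  94  95  93  90 138 142 140 144]
 [136 138 142 133  57  71  93  93  93  93  91  94  78  97 138 140 142 142]
 [137 136 139 137  64  52  59  82  90  87  83  64  54  93 138 141 141 140]
 [138 139 144 156  95  56  58  57  56  62  51  52  50  68 124 138 140 140]
 [141 136 161 165 142  61  57  57  56  52  53  51  59  83  89 138 143 139]
 [136 151 169 173 176 110  66  54  54  54  53  67  95  90  87 128 142 141]
 [139 151 173 179 182 184 115 107 103 102 102 105 100  97  89 124 142 142]
 [142 161 181 183 188 190 183 130 126 116 113 109 107 108 107 130 145 143]
 [124 134 179 185 189 189 192 191 189 184 155 166 159 160 150 136 139 139]]
```

Run:
```python
from bench import robot, cams
from h import *
for n,b,v0,tol in (("top",(398,199,28,28),86,8),("side",(330,239,25,28),93,9)):
    s=cams.snapshot(n); v=cv2.GaussianBlur(s["img"].max(2),(3,3),0).astype(float)
    m=((abs(v-v0)<tol)&win(s,b)).astype(np.uint8); m=cv2.morphologyEx(m,cv2.MORPH_OPEN,cv2.getStructuringElement(2,(7,7)))
    f,c=fitmask(s,m,.186); print(n,f.round(4),np.round(c,1))
    # template: edge contrast of disc r vs ring outside
    def score(q):
        a=np.linspace(0,2*np.pi,90,endpoint=False); t=0
        o=[]
        for r in (.024,.0305):
            p=proj(s,np.c_[q[0]+r*np.cos(a),q[1]+r*np.sin(a),np.full(90,.186)]).astype(np.float32)
            o.append(cv2.remap(v.astype(np.float32),p[:,0],p[:,1],cv2.INTER_LINEAR).ravel())
        return np.minimum(abs(o[1]-v0),25).mean()-np.minimum(abs(o[0]-v0),25).mean()
    g=[(score((x,y)),x,y) for x in np.arange(f[0]-.012,f[0]+.012,.001) for y in np.arange(f[1]-.012,f[1]+.012,.001)]
    g.sort(reverse=True); t=np.array(g[:8]); print(n,"tmpl",t.mean(0).round(4),t.std(0).round(4))
    q=t.mean(0)[1:]
    im=s["img"][:,:,::-1].copy(); x,y,w,h=b; x-=40;y-=30;w+=70;h+=70; k=6
    im=cv2.resize(im[y:y+h,x:x+w],None,fx=k,fy=k,interpolation=cv2.INTER_CUBIC)
    for r,z,col in ((.027,.186,(0,255,255)),(.027,.152,(0,200,0)),(.043,.112,(255,0,255)),(.043,0,(255,0,0))):
        a=np.linspace(0,2*np.pi,60); p=proj(s,np.c_[q[0]+r*np.cos(a),q[1]+r*np.sin(a),np.full(60,z)])
        p=((p-[x,y]+.5)*k).astype(np.int32); cv2.polylines(im,[p],True,col,1)
    cv2.imwrite(f"pics/cap_{n}.png",im)
```

```text
top [ 0.4954 -0.2321  0.024 ] [412.6 213.5]
top tmpl [12.8675  0.4959 -0.2321] [0.1886 0.0009 0.0007]
side [ 0.4929 -0.2327  0.0224] [342.2 247.2]
side tmpl [14.395   0.492  -0.2335] [0.1387 0.0008 0.0008]
```

View pics/cap_top.png

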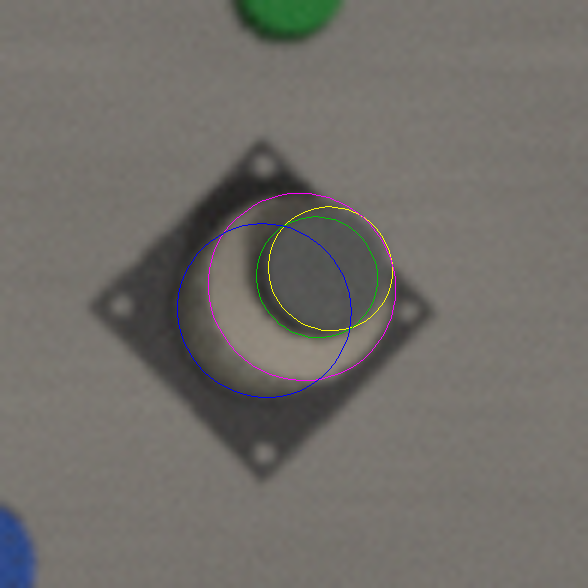

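View pics/cap_side.png

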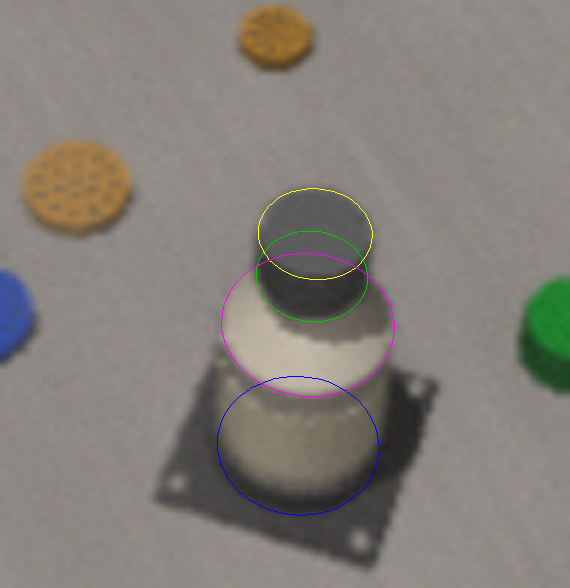

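All the checks agree between the cameras, within the 2–4 mm the calibration allows:

| Thing | Position (x, y) in m |
|---|---|
| Wide disc | (0.4586, -0.0275) |
| Small disc | (0.615, 0.0242) |
| Plate | (0.509, 0.2175) |
| Cap | (0.494, -0.2328) |

I'll turn to yaw 90° (tool x = world +y, tool y = world +x) and go to the wide disc.

jog_arm(series=[{"rz":-6},{"rz":-6},{"rz":-6},{"x":-0.03,"y":0.016},{"x":-0.036,"y":0.018},{"x":-0.036,"y":0.018},{"x":-0.036,"y":0.018},{"x":-0.036,"y":0.018},{"x":-0.036,"y":0.018},{"x":-0.036,"y":0.018},{"x":-0.036,"y":0.018},{"x":-0.036,"y":0.018}], claw=1)

```text
invalid input
```

jog_arm(series=[{"x":0,"y":0,"z":0,"rx":0,"ry":0,"rz":-6},{"x":0,"y":0,"z":0,"rx":0,"ry":0,"rz":-6},{"x":0,"y":0,"z":0,"rx":0,"ry":0,"rz":-6}])

```text
time: 1.45
tool_pos: [0.1703, 0.523, 0.2055]
ee_rot: [3.142, -0.0, 1.582]
wrist_force: [1.1, 0.4, 0.5]
width: 0.0941
```

jog_arm(series=[{"x":-0.03,"y":0.016},{"x":-0.036,"y":0.018},{"x":-0.036,"y":0.018},{"x":-0.036,"y":0.018},{"x":-0.036,"y":0.018},{"x":-0.036,"y":0.018}])

```text
invalid input
```

jog_arm(series=[{"x":-0.03,"y":0.016,"z":0,"rx":0,"ry":0,"rz":0},{"x":-0.036,"y":0.018,"z":0,"rx":0,"ry":0,"rz":0},{"x":-0.036,"y":0.018,"z":0,"rx":0,"ry":0,"rz":0},{"x":-0.036,"y":0.018,"z":0,"rx":0,"ry":0,"rz":0},{"x":-0.036,"y":0.018,"z":0,"rx":0,"ry":0,"rz":0},{"x":-0.036,"y":0.018,"z":0,"rx":0,"ry":0,"rz":0},{"x":-0.036,"y":0.018,"z":0,"rx":0,"ry":0,"rz":0},{"x":-0.036,"y":0.018,"z":0,"rx":0,"ry":0,"rz":0}])

```text
time: 2.12
tool_pos: [0.3187, 0.2395, 0.2034]
ee_rot: [3.141, -0.002, 1.603]
wrist_force: [1.3, 0.6, 0.6]
width: 0.0936
```

jog_arm(series=[{"x":-0.0335,"y":0.017,"z":0.015,"rx":0,"ry":0,"rz":1},{"x":-0.0335,"y":0.017,"z":0.015,"rx":0,"ry":0,"rz":0.8},{"x":-0.0335,"y":0.017,"z":0.015,"rx":0,"ry":0,"rz":0},{"x":-0.0335,"y":0.017,"z":0.015,"rx":0,"ry":0,"rz":0},{"x":-0.0335,"y":0.017,"z":0.015,"rx":0,"ry":0,"rz":0},{"x":-0.0335,"y":0.017,"z":0.015,"rx":0,"ry":0,"rz":0},{"x":-0.0335,"y":0.017,"z":0.015,"rx":0,"ry":0,"rz":0},{"x":-0.03,"y":0.015,"z":0.01,"rx":0,"ry":0,"rz":0},{"x":0,"y":0,"z":0,"rx":0,"ry":0,"rz":0}])

```text
time: 2.87
tool_pos: [0.4617, -0.0402, 0.0898]
ee_rot: [3.124, -0.005, 1.562]
wrist_force: [-0.3, -1.0, -0.4]
width: 0.0939
```

```bash
cat > d.py <<'E'
import sys
from bench import robot
from h import *
def delta(x,y,z,yaw):
    o=robot.get_obs(); M=R.from_euler("xyz",o["ee_rot"]).as_matrix()
    T=R.from_euler("xyz",[np.pi,0,yaw]).as_matrix()
    print("t",round(o["time"],2),"pos",o["tool_pos"].round(4),"rot",o["ee_rot"].round(4),"tool shift mm",((M.T@(np.array([x,y,z])-o["tool_pos"]))*1e3).round(1),"turn deg",np.degrees(R.from_matrix(M.T@T).as_rotvec()).round(2),"F",o["wrist_force"].round(1),"w",round(o["width"],4))
if __name__=="__main__": delta(*map(float,sys.argv[1:]))
E
python3 d.py .4586 -.0275 .004 1.5708
```

```text
t 2.87 pos [ 0.4617 -0.0402  0.0898] rot [ 3.1239 -0.0053  1.5625] tool shift mm [12.2 -4.7 85.8] turn deg [ 1.02 -0.3  -0.48] F [-0.3 -1.  -0.4] w 0.0939
```

jog_arm(series=[{"x":0.006,"y":-0.002,"z":0.01,"rx":1,"ry":0,"rz":-0.5},{"x":0.006,"y":-0.002,"z":0.015,"rx":0,"ry":0,"rz":0},{"x":0,"y":0,"z":0.015,"rx":0,"ry":0,"rz":0},{"x":0,"y":0,"z":0.01,"rx":0,"ry":0,"rz":0},{"x":0,"y":0,"z":0.005,"rx":0,"ry":0,"rz":0},{"x":0,"y":0,"z":0,"rx":0,"ry":0,"rz":0}])

```text
time: 3.37
tool_pos: [0.457, -0.0244, 0.0316]
ee_rot: [-3.138, -0.007, 1.572]
wrist_force: [-0.2, 0.4, 1.1]
width: 0.0941
```

```bash
python3 d.py .4586 -.0275 .004 1.5708
```

```text
t 3.37 pos [ 0.457  -0.0244  0.0316] rot [-3.1384 -0.0075  1.5715] tool shift mm [-3.3  1.7 27.6] turn deg [-0.18 -0.43  0.04] F [-0.2  0.4  1.1] w 0.0941
```

jog_arm(series=[{"x":-0.003,"y":0.001,"z":0.01,"rx":0,"ry":-0.4,"rz":0},{"x":0,"y":0,"z":0.008,"rx":0,"ry":0,"rz":0},{"x":0,"y":0,"z":0.005,"rx":0,"ry":0,"rz":0},{"x":0,"y":0,"z":0.002,"rx":0,"ry":0,"rz":0},{"x":0,"y":0,"z":0,"rx":0,"ry":0,"rz":0}])

```text
time: 3.78
tool_pos: [0.459, -0.026, 0.0058]
ee_rot: [-3.141, 0.001, 1.575]
wrist_force: [-0.1, -0.4, 0.3]
width: 0.0938
```

```bash
python3 d.py .4586 -.0275 .004 1.5708
```

```text
t 3.78 pos [ 0.459  -0.026   0.0058] rot [-3.1413e+00  6.0000e-04  1.5748e+00] tool shift mm [-1.5 -0.5  1.8] turn deg [-0.02  0.03  0.23] F [-0.1 -0.4  0.3] w 0.0938
```

jog_arm(series=[{"x":-0.001,"y":0,"z":0.002,"rx":0,"ry":0,"rz":0},{"x":0,"y":0,"z":0,"rx":0,"ry":0,"rz":0}])

```text
time: 3.95
tool_pos: [0.4593, -0.0272, 0.0039]
ee_rot: [3.141, 0.001, 1.575]
wrist_force: [-0.1, -0.2, -0.7]
width: 0.0941
```

jog_arm(series=[{"x":0,"y":0,"z":0,"rx":0,"ry":0,"rz":0},{"x":0,"y":0,"z":0,"rx":0,"ry":0,"rz":0},{"x":0,"y":0,"z":0,"rx":0,"ry":0,"rz":0},{"x":0,"y":0,"z":0,"rx":0,"ry":0,"rz":0},{"x":0,"y":0,"z":0,"rx":0,"ry":0,"rz":0},{"x":0,"y":0,"z":0,"rx":0,"ry":0,"rz":0}], claw=0)

```text
time: 4.45
tool_pos: [0.4605, -0.0278, 0.0052]
ee_rot: [3.139, 0.001, 1.574]
wrist_force: [0.9, 0.2, -0.8]
width: 0.0609
```

The width of 61 mm matches the disc. I'll lift it.

jog_arm(series=[{"x":0,"y":0,"z":-0.005,"rx":0,"ry":0,"rz":0},{"x":0,"y":0,"z":-0.012,"rx":0,"ry":0,"rz":0},{"x":0,"y":0,"z":-0.02,"rx":0,"ry":0,"rz":0},{"x":0,"y":0,"z":-0.015,"rx":0,"ry":0,"rz":0},{"x":0.015,"y":0.003,"z":-0.005,"rx":0,"ry":0,"rz":0},{"x":0.025,"y":0.005,"z":0,"rx":0,"ry":0,"rz":0},{"x":0.03,"y":0.006,"z":0,"rx":0,"ry":0,"rz":0},{"x":0.03,"y":0.006,"z":0,"rx":0,"ry":0,"rz":0},{"x":0.03,"y":0.006,"z":0,"rx":0,"ry":0,"rz":0},{"x":0.03,"y":0.006,"z":0,"rx":0,"ry":0,"rz":0},{"x":0.03,"y":0.006,"z":0,"rx":0,"ry":0,"rz":0},{"x":0.02,"y":0.005,"z":0,"rx":0,"ry":0,"rz":0}])

```text
time: 5.45
tool_pos: [0.502, 0.1868, 0.0649]
ee_rot: [-3.14, 0.003, 1.563]
wrist_force: [0.1, 0.7, -1.8]
width: 0.0608
```

```bash
python3 d.py .509 .2175 .0135 1.5708
```

```text
t 5.45 pos [0.502  0.1868 0.0649] rot [-3.1399e+00  2.7000e-03  1.5634e+00] tool shift mm [30.8  6.8 51.3] turn deg [-0.09  0.15 -0.42] F [ 0.1  0.7 -1.8] w 0.0608
```

jog_arm(series=[{"x":0.015,"y":0.003,"z":0,"rx":0,"ry":0,"rz":-0.4},{"x":0.01,"y":0.002,"z":0.005,"rx":0,"ry":0,"rz":0},{"x":0,"y":0,"z":0.01,"rx":0,"ry":0,"rz":0},{"x":0,"y":0,"z":0.01,"rx":0,"ry":0,"rz":0},{"x":0,"y":0,"z":0,"rx":0,"ry":0,"rz":0}])

```text
time: 5.87
tool_pos: [0.5065, 0.2169, 0.037]
ee_rot: [-3.138, 0.003, 1.577]
wrist_force: [-0.5, -0.0, -1.7]
width: 0.0612
```

```bash
python3 d.py .509 .2175 .0135 1.5708
python3 - <<'E'
from bench import cams
from h import *
s=cams.snapshot("side"); cv2.imwrite("pics/hold1.png",cv2.resize(s["img"][140:240,240:360,::-1],None,fx=6,fy=6,interpolation=2))
E
```

```text
t 5.87 pos [0.5065 0.2169 0.037 ] rot [-3.1384e+00  2.9000e-03  1.5770e+00] tool shift mm [ 0.7  2.6 23.5] turn deg [-0.18  0.17  0.35] F [-0.5 -0.  -1.7] w 0.0612
```

View pics/hold1.png

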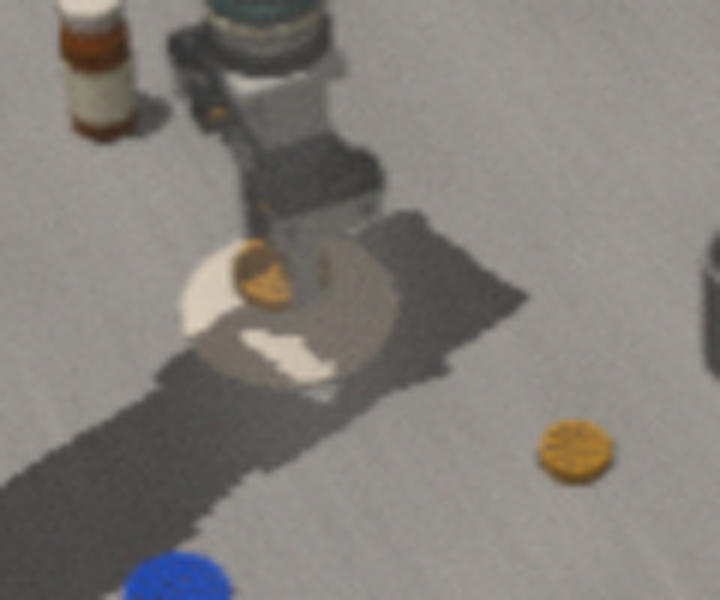

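The disc is held level over the plate, at about side pixel (287,186). I'll lower it.

jog_arm(series=[{"x":0.001,"y":0.002,"z":0.01,"rx":0,"ry":0,"rz":0},{"x":0,"y":0,"z":0.006,"rx":0,"ry":0,"rz":0},{"x":0,"y":0,"z":0.003,"rx":0,"ry":0,"rz":0},{"x":0,"y":0,"z":0.002,"rx":0,"ry":0,"rz":0},{"x":0,"y":0,"z":0,"rx":0,"ry":0,"rz":0}])

```text
time: 6.33
tool_pos: [0.5085, 0.2137, 0.0138]
ee_rot: [-3.137, 0.004, 1.571]
wrist_force: [-0.9, 1.0, -1.2]
width: 0.0606
```

```bash
python3 d.py .509 .2175 .0125 1.5708
```

```text
t 6.33 pos [0.5085 0.2137 0.0138] rot [-3.1373  0.0044  1.5713] tool shift mm [3.8 0.5 1.3] turn deg [-0.25  0.25  0.03] F [-0.9  1.  -1.2] w 0.0606
```

jog_arm(series=[{"x":0.003,"y":0,"z":-0.001,"rx":0,"ry":0,"rz":0},{"x":0,"y":0,"z":0,"rx":0,"ry":0,"rz":0}])

```text
time: 6.5
tool_pos: [0.5086, 0.2165, 0.0149]
ee_rot: [-3.137, 0.004, 1.57]
wrist_force: [0.9, -0.2, -0.8]
width: 0.0612
```

```bash
python3 d.py .509 .2175 .0125 1.5708
```

```text
t 6.5 pos [0.5086 0.2165 0.0149] rot [-3.1373  0.0043  1.5702] tool shift mm [1.  0.4 2.4] turn deg [-0.25  0.25 -0.03] F [ 0.9 -0.2 -0.8] w 0.0612
```

jog_arm(series=[{"x":0.001,"y":0,"z":0.002,"rx":0,"ry":0,"rz":0},{"x":0,"y":0,"z":0.001,"rx":0,"ry":0,"rz":0},{"x":0,"y":0,"z":0.001,"rx":0,"ry":0,"rz":0}])

```text
time: 6.75
tool_pos: [0.5093, 0.2179, 0.0132]
ee_rot: [-3.139, 0.004, 1.571]
wrist_force: [-3.3, -2.4, 6.2]
width: 0.0612
```

```bash
python3 d.py .509 .2175 .0125 1.5708
```

```text
t 6.75 pos [0.5093 0.2179 0.0132] rot [-3.1392  0.0041  1.5709] tool shift mm [-0.4 -0.3  0.7] turn deg [-0.14  0.23  0.  ] F [-3.3 -2.4  6.2] w 0.0612
```

The force of 6 N shows contact. I'll release and back off.

jog_arm(series=[{"x":0,"y":0,"z":0,"rx":0,"ry":0,"rz":0},{"x":0,"y":0,"z":0,"rx":0,"ry":0,"rz":0},{"x":0,"y":0,"z":0,"rx":0,"ry":0,"rz":0},{"x":0,"y":0,"z":-0.005,"rx":0,"ry":0,"rz":0},{"x":0,"y":0,"z":-0.015,"rx":0,"ry":0,"rz":0},{"x":0,"y":0,"z":-0.03,"rx":0,"ry":0,"rz":0},{"x":0,"y":0,"z":-0.03,"rx":0,"ry":0,"rz":0},{"x":-0.02,"y":0.01,"z":0,"rx":0,"ry":0,"rz":0},{"x":-0.035,"y":0.02,"z":0,"rx":0,"ry":0,"rz":0},{"x":-0.035,"y":0.02,"z":0,"rx":0,"ry":0,"rz":0},{"x":-0.035,"y":0.02,"z":0,"rx":0,"ry":0,"rz":0},{"x":-0.025,"y":0.015,"z":0,"rx":0,"ry":0,"rz":0}], claw=1)

```text
time: 7.75
tool_pos: [0.5981, 0.071, 0.1024]
ee_rot: [3.134, -0.0, 1.585]
wrist_force: [0.2, 0.5, 0.5]
width: 0.0935
```

```bash
cat > chk.py <<'E'
from bench import robot, cams
from h import *
def discs(tag,which):
    for n in ("top","side"):
        s=cams.snapshot(n); hsv=cv2.cvtColor(s["img"],cv2.COLOR_RGB2HSV)
        br=((hsv[...,0]<25)&(hsv[...,1]>90)).astype(np.uint8); br=cv2.morphologyEx(br,cv2.MORPH_CLOSE,np.ones((5,5)))
        wh=(hsv[...,2]>(140 if n=="top" else 170)).astype(np.uint8)|br; wh=cv2.morphologyEx(wh,cv2.MORPH_CLOSE,np.ones((3,3)))
        for k,m,r,z0,z1,x0 in which:
            p=proj(s,[x0[0],x0[1],z1])[0]; q=int(r*1.25*(390 if n=="top" else 330)); w=win(s,(p[0]-q,p[1]-q,2*q,2*q))
            mm=(br if m=="br" else wh)
            try:
                f,a,c=fitcyl(s,mm.astype(bool)&w,r,z0,z1,x0); print(n,k,f.round(4),"area",round(a,2),c.round(1))
            except Exception as e: print(n,k,e)
        p=proj(s,[.53,.15,0])[0].astype(int); x,y=max(p[0]-65,0),max(p[1]-50,0)
        cv2.imwrite(f"pics/{tag}_{n}.png",cv2.resize(s["img"][y:y+100,x:x+130,::-1],None,fx=6,fy=6,interpolation=2))
E
python3 d.py .615 .0242 .005 1.5708
python3 -c "
from chk import *
discs('a',[('p','wh',.07,0,.008,(.509,.2175)),('w','br',.031,.008,.020,(.509,.2175)),('s','br',.022,0,.012,(.615,.0242))])"
```

```text
t 7.75 pos [0.5981 0.071  0.1024] rot [ 3.1342e+00 -4.0000e-04  1.5846e+00] tool shift mm [-47.1  15.5  97.5] turn deg [ 0.42 -0.03  0.79] F [0.2 0.5 0.5] w 0.0935
top p [0.5099 0.2308] area 0.81 [244.7 216.6]
top w [0.509  0.2184] area 0.92 [248.4 216.5]
top s attempt to get argmax of an empty sequence
side p [0.5072 0.218 ] area 0.95 [287.5 190.6]
side w [0.5058 0.2175] area 0.85 [287.1 188.6]
side s [0.6131 0.0231] area 0.94 [335.4 214.8]
```

View pics/a_top.png

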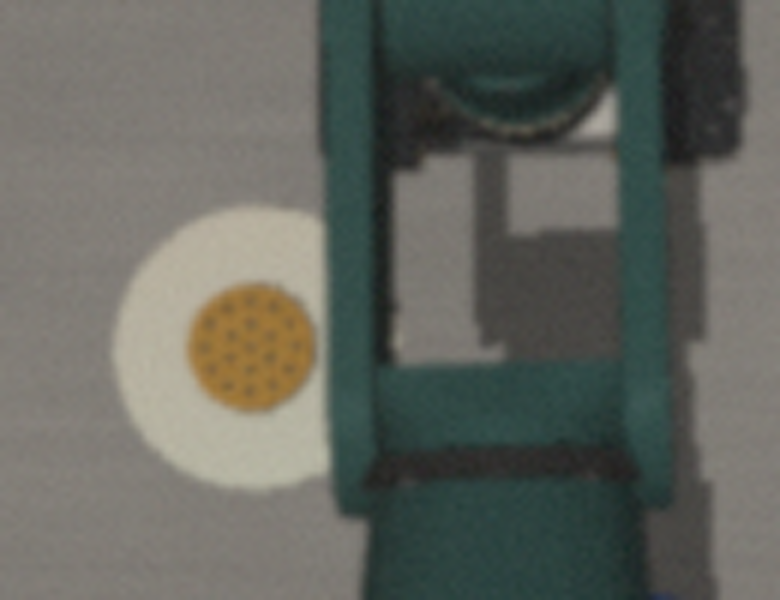

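View pics/a_side.png

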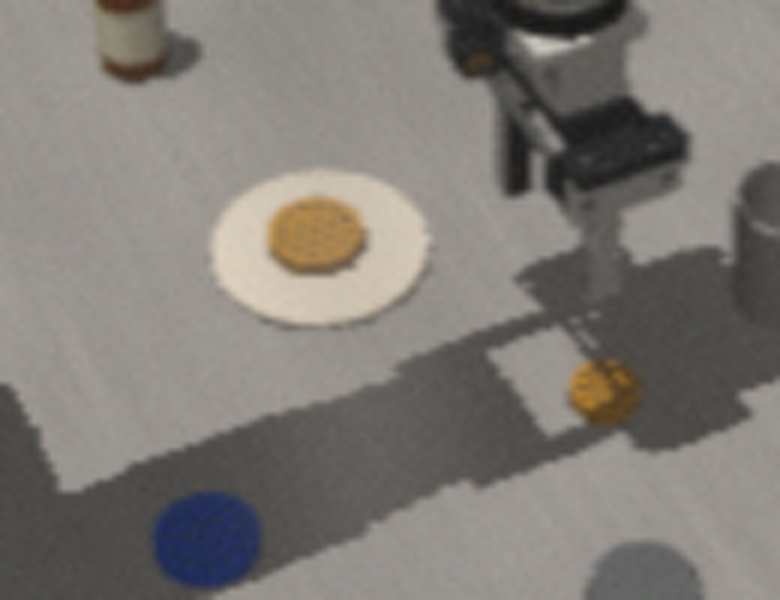

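The wide disc lies flat and is centred on the plate within about 1.5 mm (top crop (252,345), side crop (317,235)). The plate hasn't moved. Next is the small disc.

jog_arm(series=[{"x":-0.02,"y":0.006,"z":0.005,"rx":0.4,"ry":0,"rz":0.8},{"x":-0.02,"y":0.006,"z":0.01,"rx":0,"ry":0,"rz":0},{"x":-0.006,"y":0.002,"z":0.015,"rx":0,"ry":0,"rz":0},{"x":0,"y":0,"z":0.015,"rx":0,"ry":0,"rz":0},{"x":0,"y":0,"z":0.015,"rx":0,"ry":0,"rz":0},{"x":0,"y":0,"z":0.005,"rx":0,"ry":0,"rz":0},{"x":0,"y":0,"z":0,"rx":0,"ry":0,"rz":0}])

```text
time: 8.43
tool_pos: [0.6143, 0.0256, 0.0375]
ee_rot: [3.137, -0.004, 1.565]
wrist_force: [-1.3, 0.2, -0.5]
width: 0.094
```

```bash
python3 d.py .615 .0242 .004 1.5708
```

```text
t 8.43 pos [0.6143 0.0256 0.0375] rot [ 3.1374 -0.0044  1.5651] tool shift mm [-1.6  0.6 33.4] turn deg [ 0.24 -0.25 -0.32] F [-1.3  0.2 -0.5] w 0.094
```

jog_arm(series=[{"x":-0.001,"y":0.001,"z":0.012,"rx":0,"ry":0,"rz":-0.3},{"x":0,"y":0,"z":0.01,"rx":0,"ry":0,"rz":0},{"x":0,"y":0,"z":0.006,"rx":0,"ry":0,"rz":0},{"x":0,"y":0,"z":0.002,"rx":0,"ry":0,"rz":0},{"x":0,"y":0,"z":0,"rx":0,"ry":0,"rz":0}])

```text
time: 8.85
tool_pos: [0.6161, 0.0273, 0.0069]
ee_rot: [3.135, -0.005, 1.574]
wrist_force: [-0.7, -0.0, -0.3]
width: 0.0938
```

```bash
python3 d.py .615 .0242 .004 1.5708
```

```text
t 8.85 pos [0.6161 0.0273 0.0069] rot [ 3.1346 -0.0051  1.5739] tool shift mm [-3.1 -1.2  2.8] turn deg [ 0.4  -0.29  0.17] F [-0.7 -0.  -0.3] w 0.0938
```

jog_arm(series=[{"x":-0.003,"y":-0.001,"z":0.002,"rx":0.4,"ry":-0.3,"rz":0},{"x":0,"y":0,"z":0,"rx":0,"ry":0,"rz":0}])

```text
time: 9.02
tool_pos: [0.6152, 0.0242, 0.005]
ee_rot: [-3.141, 0.001, 1.574]
wrist_force: [0.5, -0.2, -0.0]
width: 0.0941
```

```bash
python3 d.py .615 .0242 .004 1.5708
```

```text
t 9.02 pos [0.6152 0.0242 0.005 ] rot [-3.1414e+00  7.0000e-04  1.5742e+00] tool shift mm [-0.  -0.2  1. ] turn deg [-0.01  0.04  0.19] F [ 0.5 -0.2 -0. ] w 0.0941
```

jog_arm(series=[{"x":0,"y":0,"z":0.0005,"rx":0,"ry":0,"rz":0},{"x":0,"y":0,"z":0,"rx":0,"ry":0,"rz":0},{"x":0,"y":0,"z":0,"rx":0,"ry":0,"rz":0},{"x":0,"y":0,"z":0,"rx":0,"ry":0,"rz":0},{"x":0,"y":0,"z":0,"rx":0,"ry":0,"rz":0},{"x":0,"y":0,"z":0,"rx":0,"ry":0,"rz":0},{"x":0,"y":0,"z":0,"rx":0,"ry":0,"rz":0}], claw=0)

```text
time: 9.6
tool_pos: [0.6168, 0.0238, 0.0066]
ee_rot: [3.138, 0.001, 1.574]
wrist_force: [0.7, 0.3, 0.3]
width: 0.0507
```

jog_arm(series=[{"x":0,"y":0,"z":0.001,"rx":0,"ry":0,"rz":0},{"x":0,"y":0,"z":0,"rx":0,"ry":0,"rz":0},{"x":0,"y":0,"z":0,"rx":0,"ry":0,"rz":0}])

```text
time: 9.85
tool_pos: [0.6171, 0.0242, 0.0059]
ee_rot: [3.137, 0.0, 1.574]
wrist_force: [0.6, -0.1, 0.6]
width: 0.0431
```

jog_arm(series=[{"x":0,"y":0,"z":-0.005,"rx":0,"ry":0,"rz":0},{"x":0,"y":0,"z":-0.012,"rx":0,"ry":0,"rz":0},{"x":0,"y":0,"z":-0.02,"rx":0,"ry":0,"rz":0},{"x":0,"y":0,"z":-0.02,"rx":0,"ry":0,"rz":0},{"x":0.015,"y":-0.008,"z":-0.01,"rx":0,"ry":0,"rz":0},{"x":0.025,"y":-0.014,"z":0,"rx":0,"ry":0,"rz":0},{"x":0.03,"y":-0.017,"z":0,"rx":0,"ry":0,"rz":0},{"x":0.03,"y":-0.017,"z":0,"rx":0,"ry":0,"rz":0},{"x":0.03,"y":-0.017,"z":0,"rx":0,"ry":0,"rz":0},{"x":0.03,"y":-0.017,"z":0,"rx":0,"ry":0,"rz":0},{"x":0.02,"y":-0.01,"z":0,"rx":0,"ry":0,"rz":0},{"x":0,"y":0,"z":0,"rx":0,"ry":0,"rz":0}])

```text
time: 10.85
tool_pos: [0.5084, 0.2147, 0.0815]
ee_rot: [3.137, -0.004, 1.568]
wrist_force: [-0.7, -0.2, -1.6]
width: 0.0431
```

```bash
python3 d.py .510 .218 .0255 1.5708
```

```text
t 10.85 pos [0.5084 0.2147 0.0815] rot [ 3.137  -0.0044  1.5684] tool shift mm [ 3.1  1.3 56. ] turn deg [ 0.26 -0.25 -0.14] F [-0.7 -0.2 -1.6] w 0.0431
```

jog_arm(series=[{"x":0.003,"y":0.001,"z":0.012,"rx":0.2,"ry":-0.2,"rz":0},{"x":0,"y":0,"z":0.015,"rx":0,"ry":0,"rz":0},{"x":0,"y":0,"z":0.012,"rx":0,"ry":0,"rz":0},{"x":0,"y":0,"z":0.008,"rx":0,"ry":0,"rz":0},{"x":0,"y":0,"z":0,"rx":0,"ry":0,"rz":0}])

```text
time: 11.27
tool_pos: [0.5088, 0.2199, 0.033]
ee_rot: [3.138, -0.001, 1.572]
wrist_force: [-0.2, -0.0, -1.5]
width: 0.043
```

```bash
python3 d.py .510 .218 .0255 1.5708
```

```text
t 11.27 pos [0.5088 0.2199 0.033 ] rot [ 3.1376e+00 -7.0000e-04  1.5717e+00] tool shift mm [-1.9  1.2  7.5] turn deg [ 0.23 -0.04  0.05] F [-0.2 -0.  -1.5] w 0.043
```

jog_arm(series=[{"x":-0.002,"y":0.001,"z":0.003,"rx":0.2,"ry":0,"rz":0},{"x":0,"y":0,"z":0.002,"rx":0,"ry":0,"rz":0},{"x":0,"y":0,"z":0.001,"rx":0,"ry":0,"rz":0}])

```text
time: 11.52
tool_pos: [0.5104, 0.2163, 0.026]
ee_rot: [-3.141, 0.0, 1.569]
wrist_force: [0.5, -0.5, -1.7]
width: 0.0427
```

```bash
python3 d.py .510 .218 .0255 1.5708
```

```text
t 11.52 pos [0.5104 0.2163 0.026 ] rot [-3.1406e+00  2.0000e-04  1.5694e+00] tool shift mm [ 1.7 -0.4  0.5] turn deg [-0.06  0.01 -0.08] F [ 0.5 -0.5 -1.7] w 0.0427
```

jog_arm(series=[{"x":0.002,"y":0,"z":0,"rx":0,"ry":0,"rz":0},{"x":0,"y":0,"z":0.001,"rx":0,"ry":0,"rz":0},{"x":0,"y":0,"z":0.001,"rx":0,"ry":0,"rz":0}])

```text
time: 11.77
tool_pos: [0.5114, 0.2182, 0.0259]
ee_rot: [3.141, -0.001, 1.568]
wrist_force: [-3.5, -1.9, 5.2]
width: 0.0428
```

```bash
python3 d.py .510 .218 .0255 1.5708
```

```text
t 11.77 pos [0.5114 0.2182 0.0259] rot [ 3.1413e+00 -7.0000e-04  1.5678e+00] tool shift mm [-0.2 -1.4  0.4] turn deg [ 0.02 -0.04 -0.17] F [-3.5 -1.9  5.2] w 0.0428
```

jog_arm(series=[{"x":0,"y":0,"z":0,"rx":0,"ry":0,"rz":0},{"x":0,"y":0,"z":0,"rx":0,"ry":0,"rz":0},{"x":0,"y":0,"z":0,"rx":0,"ry":0,"rz":0},{"x":0,"y":0,"z":-0.005,"rx":0,"ry":0,"rz":0},{"x":0,"y":0,"z":-0.015,"rx":0,"ry":0,"rz":0},{"x":0,"y":0,"z":-0.03,"rx":0,"ry":0,"rz":0},{"x":0,"y":0,"z":-0.035,"rx":0,"ry":0,"rz":0},{"x":-0.01,"y":0,"z":-0.035,"rx":0,"ry":0,"rz":0},{"x":-0.02,"y":0,"z":-0.035,"rx":0,"ry":0,"rz":0},{"x":-0.025,"y":0,"z":-0.03,"rx":0,"ry":0,"rz":0},{"x":-0.035,"y":0,"z":-0.02,"rx":0,"ry":0,"rz":0},{"x":-0.035,"y":0,"z":-0.01,"rx":0,"ry":0,"rz":0}], claw=1)

```text
time: 12.77
tool_pos: [0.5094, 0.0946, 0.2493]
ee_rot: [-3.14, 0.0, 1.58]
wrist_force: [1.5, -0.4, 0.3]
width: 0.0939
```

jog_arm(series=[{"x":-0.038,"y":0,"z":0,"rx":0,"ry":0,"rz":0},{"x":-0.038,"y":0,"z":0,"rx":0,"ry":0,"rz":0},{"x":-0.038,"y":0,"z":0,"rx":0,"ry":0,"rz":0},{"x":-0.025,"y":0,"z":0,"rx":0,"ry":0,"rz":0}])

```text
time: 13.1
tool_pos: [0.5128, -0.0513, 0.2592]
ee_rot: [3.125, 0.003, 1.582]
wrist_force: [-0.0, -0.9, 0.2]
width: 0.0943
```

```bash
python3 d.py .494 -.2328 .24 0
python3 -c "
from chk import *
discs('b',[('p','wh',.07,0,.008,(.509,.2175)),('w','br',.031,.008,.020,(.509,.2175))])"
```

```text
t 13.1 pos [ 0.5128 -0.0513  0.2592] rot [3.1254e+00 3.0000e-03 1.5824e+00] tool shift mm [-181.2  -21.2   19.4] turn deg [ 0.86 -0.6  90.66] F [-0.  -0.9  0.2] w 0.0943
top p [0.5101 0.2177] area 1.02 [249.1 216.5]
top w [0.5089 0.2184] area 0.91 [248.4 216.5]
side p [0.5074 0.2182] area 0.96 [287.6 190.5]
side w [0.5056 0.2189] area 0.86 [287.  188.4]
```

View pics/b_top.png

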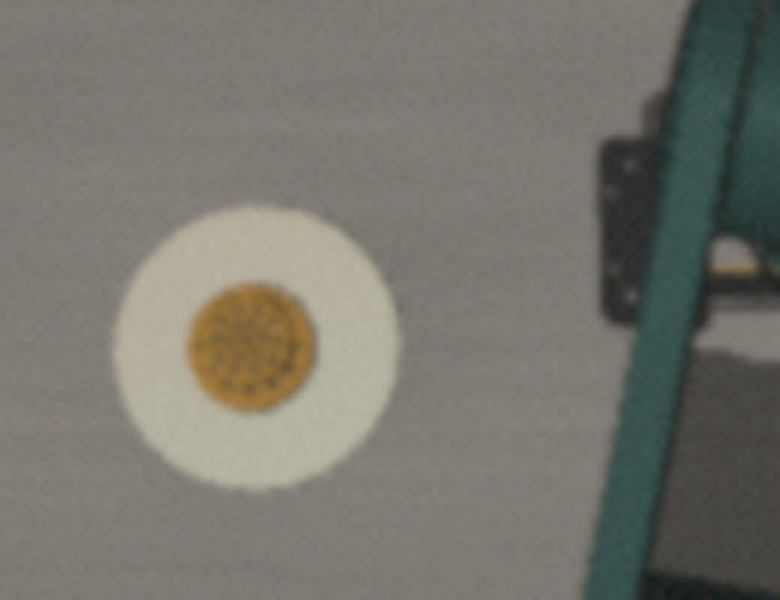

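View pics/b_side.png

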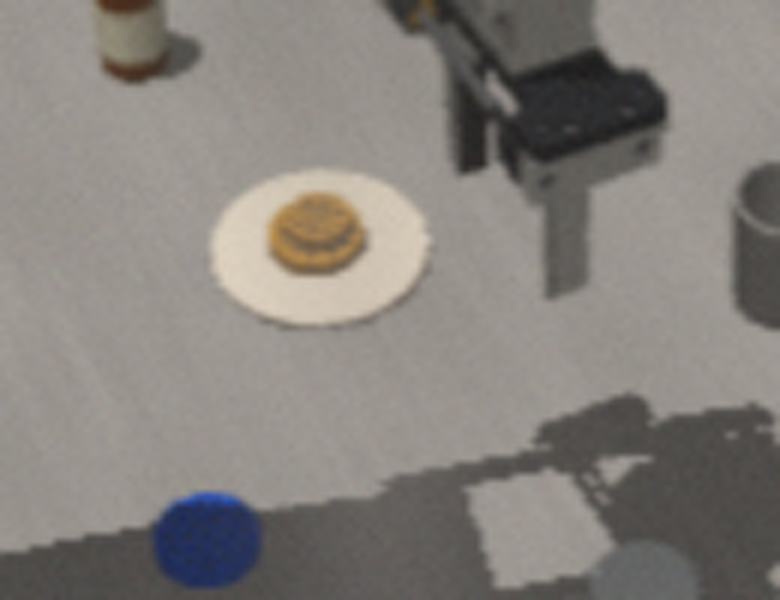

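Run:
```python
from bench import cams
from h import *
for n,cw in (("top",(.5089,.2184)),("side",(.5056,.2189))):
    s=cams.snapshot(n); p=proj(s,[*cw,.02])[0]; x,y=(p-[22,18]).astype(int); k=14
    im=cv2.resize(s["img"][y:y+36,x:x+44,::-1],None,fx=k,fy=k,interpolation=2)
    b=im.copy()
    for r,z,col in ((.031,.02,(255,255,0)),(.022,.032,(0,0,255)),(.022,.020,(0,255,0))):
        a=np.linspace(0,2*np.pi,60); q=proj(s,np.c_[cw[0]+r*np.cos(a),cw[1]+r*np.sin(a),np.full(60,z)])
        cv2.polylines(b,[((q-[x,y]+.5)*k).astype(np.int32)],True,col,1)
    cv2.imwrite(f"pics/c_{n}.png",cv2.resize(np.hstack([im,b]),(800,327)))
```

```text
(no output)
```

View pics/c_top.png

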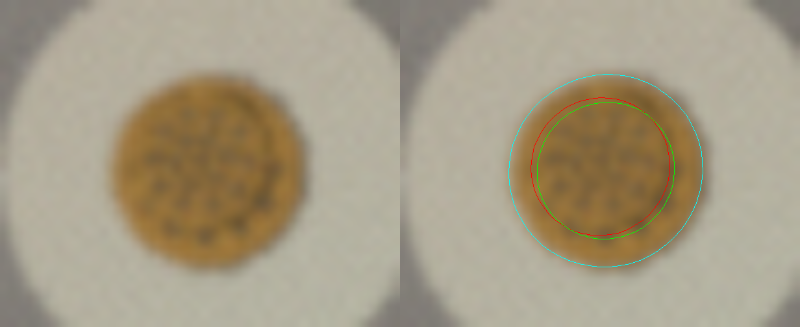

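View pics/c_side.png

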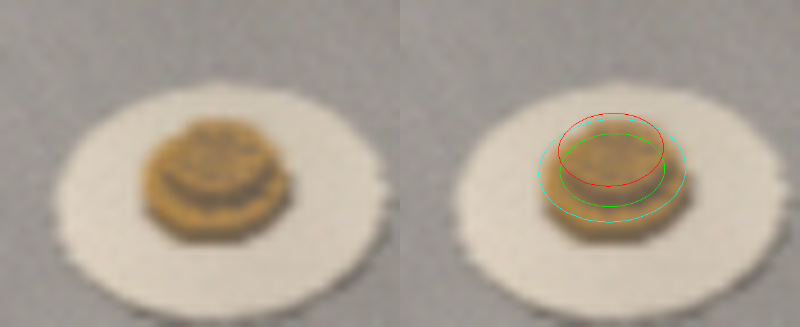

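The small disc sits flat on the wide one and is concentric within about 2 mm: the predicted outlines match in both views, near top pixel (248,216). Next is the cap. I'll shift over the bottle at a safe height, then turn to yaw 0.

jog_arm(series=[{"x":-0.03,"y":-0.003,"z":0,"rx":0.8,"ry":-0.5,"rz":0},{"x":-0.035,"y":-0.005,"z":0,"rx":0,"ry":0,"rz":0},{"x":-0.035,"y":-0.005,"z":0,"rx":0,"ry":0,"rz":0},{"x":-0.035,"y":-0.005,"z":0,"rx":0,"ry":0,"rz":0},{"x":-0.03,"y":-0.003,"z":0,"rx":0,"ry":0,"rz":0},{"x":0,"y":0,"z":0,"rx":0,"ry":0,"rz":7},{"x":0,"y":0,"z":0,"rx":0,"ry":0,"rz":7},{"x":0,"y":0,"z":0,"rx":0,"ry":0,"rz":7},{"x":0,"y":0,"z":0,"rx":0,"ry":0,"rz":7},{"x":0,"y":0,"z":0,"rx":0,"ry":0,"rz":7},{"x":0,"y":0,"z":0,"rx":0,"ry":0,"rz":7},{"x":0,"y":0,"z":0,"rx":0,"ry":0,"rz":7}])

```text
time: 14.3
tool_pos: [0.5006, -0.1988, 0.2582]
ee_rot: [3.141, -0.001, 0.732]
wrist_force: [0.1, -0.2, 0.2]
width: 0.0937
```

jog_arm(series=[{"x":0,"y":0,"z":0,"rx":0,"ry":0,"rz":7},{"x":0,"y":0,"z":0,"rx":0,"ry":0,"rz":7},{"x":0,"y":0,"z":0,"rx":0,"ry":0,"rz":7},{"x":0,"y":0,"z":0,"rx":0,"ry":0,"rz":7},{"x":0,"y":0,"z":0,"rx":0,"ry":0,"rz":5},{"x":0,"y":0,"z":0,"rx":0,"ry":0,"rz":0}])

```text
time: 14.8
tool_pos: [0.5046, -0.1858, 0.2578]
ee_rot: [-3.137, -0.002, 0.144]
wrist_force: [-0.5, 0.6, -0.1]
width: 0.0942
```

```bash
python3 d.py .494 -.2328 .157 0
```

```text
t 14.8 pos [ 0.5046 -0.1858  0.2578] rot [-3.1372e+00 -2.0000e-03  1.4400e-01] tool shift mm [-17.5  45.4 100.6] turn deg [-0.26 -0.1   8.25] F [-0.5  0.6 -0.1] w 0.0942
```

jog_arm(series=[{"x":-0.006,"y":0.015,"z":0,"rx":0,"ry":0,"rz":0},{"x":-0.006,"y":0.018,"z":0,"rx":0,"ry":0,"rz":0},{"x":-0.005,"y":0.012,"z":0.01,"rx":0,"ry":0,"rz":0},{"x":0,"y":0,"z":0.01,"rx":0,"ry":0,"rz":0},{"x":0,"y":0,"z":0,"rx":0,"ry":0,"rz":0}])

```text
time: 15.22
tool_pos: [0.4978, -0.2258, 0.2375]
ee_rot: [-3.136, -0.005, 0.169]
wrist_force: [0.2, 0.1, -0.4]
width: 0.0943
```

```bash
python3 d.py .494 -.2328 .157 0.14
```

```text
t 15.22 pos [ 0.4978 -0.2258  0.2375] rot [-3.1357 -0.0049  0.1691] tool shift mm [-5.3  6.7 80.5] turn deg [-0.34 -0.28  1.67] F [ 0.2  0.1 -0.4] w 0.0943
```

jog_arm(series=[{"x":-0.005,"y":0.006,"z":0.01,"rx":-0.3,"ry":-0.3,"rz":1},{"x":0,"y":0,"z":0.012,"rx":0,"ry":0,"rz":0},{"x":0,"y":0,"z":0.01,"rx":0,"ry":0,"rz":0},{"x":0,"y":0,"z":0,"rx":0,"ry":0,"rz":0}])

```text
time: 15.55
tool_pos: [0.4944, -0.2293, 0.2021]
ee_rot: [-3.14, 0.001, 0.157]
wrist_force: [-0.3, 0.5, -0.2]
width: 0.0938
```

```bash
python3 d.py .494 -.2328 .157 0.14
python3 - <<'E'
from bench import cams
from h import *
s=cams.snapshot("side"); cv2.imwrite("pics/e_side.png",cv2.resize(s["img"][210:310,280:400,::-1],None,fx=6,fy=6,interpolation=2))
E
```

```text
t 15.55 pos [ 0.4944 -0.2293  0.2021] rot [-3.1397e+00  1.0000e-03  1.5680e-01] tool shift mm [-0.9  3.5 45.1] turn deg [-0.11  0.06  0.96] F [-0.3  0.5 -0.2] w 0.0938
```

View pics/e_side.png

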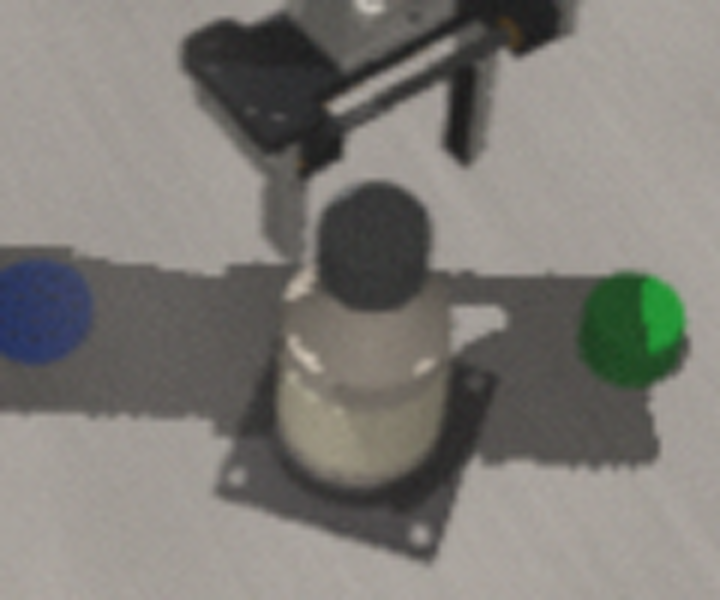

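The fingers straddle the grey cap (cap at crop (375,240), fingers at (285,250) and (462,160)). I'll descend around it.

jog_arm(series=[{"x":-0.001,"y":0.003,"z":0.008,"rx":0,"ry":0,"rz":0},{"x":0,"y":0,"z":0.012,"rx":0,"ry":0,"rz":0},{"x":0,"y":0,"z":0.012,"rx":0,"ry":0,"rz":0},{"x":0,"y":0,"z":0.006,"rx":0,"ry":0,"rz":0},{"x":0,"y":0,"z":0,"rx":0,"ry":0,"rz":0}])

```text
time: 16.02
tool_pos: [0.4948, -0.2325, 0.1625]
ee_rot: [3.142, -0.002, 0.158]
wrist_force: [0.3, 0.4, -0.8]
width: 0.0939
```

```bash
python3 d.py .494 -.2328 .156 0.15
```

```text
t 16.02 pos [ 0.4948 -0.2325  0.1625] rot [ 3.1416e+00 -2.0000e-03  1.5800e-01] tool shift mm [-0.8  0.1  6.5] turn deg [ 0.   -0.11  0.46] F [ 0.3  0.4 -0.8] w 0.0939
```

jog_arm(series=[{"x":-0.001,"y":0,"z":0.005,"rx":0,"ry":0,"rz":0},{"x":0,"y":0,"z":0.001,"rx":0,"ry":0,"rz":0},{"x":0,"y":0,"z":0,"rx":0,"ry":0,"rz":0}])

```text
time: 16.27
tool_pos: [0.4937, -0.2328, 0.1557]
ee_rot: [-3.141, -0.002, 0.158]
wrist_force: [0.3, -0.1, 0.0]
width: 0.0938
```

```bash
python3 d.py .494 -.2328 .156 0.15
```

```text
t 16.27 pos [ 0.4937 -0.2328  0.1557] rot [-3.1414e+00 -1.8000e-03  1.5790e-01] tool shift mm [ 0.3  0.  -0.3] turn deg [-0.01 -0.11  0.45] F [ 0.3 -0.1  0. ] w 0.0938
```

jog_arm(series=[{"x":0,"y":0,"z":0,"rx":0,"ry":0,"rz":0},{"x":0,"y":0,"z":0,"rx":0,"ry":0,"rz":0},{"x":0,"y":0,"z":0,"rx":0,"ry":0,"rz":0},{"x":0,"y":0,"z":0,"rx":0,"ry":0,"rz":0},{"x":0,"y":0,"z":0,"rx":0,"ry":0,"rz":0},{"x":0,"y":0,"z":0,"rx":0,"ry":0,"rz":0},{"x":0,"y":0,"z":0,"rx":0,"ry":0,"rz":0},{"x":0,"y":0,"z":0,"rx":0,"ry":0,"rz":0}], claw=0)

```text
time: 16.93
tool_pos: [0.4952, -0.2335, 0.1582]
ee_rot: [3.139, -0.006, 0.158]
wrist_force: [0.7, -0.3, -0.4]
width: 0.0529
```

```bash
python3 d.py .494 -.2328 .156 0.15
```

```text
t 16.93 pos [ 0.4952 -0.2335  0.1582] rot [ 3.1388 -0.0061  0.1579] tool shift mm [-1.1 -0.8  2.2] turn deg [ 0.16 -0.35  0.45] F [ 0.7 -0.3 -0.4] w 0.0529
```

jog_arm(series=[{"x":0,"y":0,"z":0.002,"rx":0,"ry":0,"rz":0},{"x":0,"y":0,"z":0.002,"rx":0,"ry":0,"rz":0},{"x":0,"y":0,"z":0.002,"rx":0,"ry":0,"rz":0}])

```text
time: 17.18
tool_pos: [0.4953, -0.2335, 0.1563]
ee_rot: [3.137, -0.008, 0.158]
wrist_force: [-2.1, 1.3, 6.5]
width: 0.0528
```

```bash
python3 d.py .494 -.2328 .151 0.15
```

```text
t 17.18 pos [ 0.4953 -0.2335  0.1563] rot [ 3.1369 -0.0079  0.1581] tool shift mm [-1.2 -1.   5.3] turn deg [ 0.27 -0.45  0.46] F [-2.1  1.3  6.5] w 0.0528
```

jog_arm(series=[{"x":0,"y":0,"z":0.004,"rx":0.2,"ry":-0.4,"rz":0},{"x":0,"y":0,"z":0.004,"rx":0,"ry":0,"rz":0},{"x":0,"y":0,"z":0.004,"rx":0,"ry":0,"rz":0}])

```text
time: 17.43
tool_pos: [0.4952, -0.2336, 0.1518]
ee_rot: [3.137, -0.004, 0.158]
wrist_force: [-3.5, 2.1, 12.0]
width: 0.0524
```

```bash
python3 d.py .494 -.2328 .151 0.15
```

```text
t 17.43 pos [ 0.4952 -0.2336  0.1518] rot [ 3.1372 -0.0039  0.1583] tool shift mm [-1.1 -1.   0.8] turn deg [ 0.25 -0.23  0.47] F [-3.5  2.1 12. ] w 0.0524
```

jog_arm(series=[{"x":0,"y":0,"z":0.005,"rx":0,"ry":0,"rz":0},{"x":0,"y":0,"z":0.005,"rx":0,"ry":0,"rz":-3},{"x":0,"y":0,"z":0.005,"rx":0,"ry":0,"rz":-5},{"x":0,"y":0,"z":0.005,"rx":0,"ry":0,"rz":-5}])

```text
time: 17.77
tool_pos: [0.497, -0.2339, 0.1501]
ee_rot: [3.125, -0.012, 0.393]
wrist_force: [-5.0, 3.6, 16.2]
width: 0.0529
```

```bash
python3 d.py .494 -.2328 .151 1.467; python3 -c "
from bench import robot;print(robot.get_obs()['wrist_torque'].round(2))"
```

```text
t 17.77 pos [ 0.497  -0.2339  0.1501] rot [ 3.1249 -0.0123  0.3934] tool shift mm [-2.4 -2.2 -1. ] turn deg [  1.24  -0.12 -61.51] F [-5.   3.6 16.2] w 0.0529
[ 0.64  1.26 -0.01]
```

The cap turns freely at 16 N of push. I'll continue, with a small lateral and tilt correction.

jog_arm(series=[{"x":-0.001,"y":-0.001,"z":0.0045,"rx":0.8,"ry":0,"rz":-6},{"x":-0.001,"y":-0.001,"z":0.0045,"rx":0.3,"ry":0,"rz":-6},{"x":0,"y":0,"z":0.0045,"rx":0,"ry":0,"rz":-6}])

```text
time: 18.02
tool_pos: [0.4983, -0.2337, 0.1504]
ee_rot: [3.125, -0.018, 0.724]
wrist_force: [-6.8, 4.1, 13.0]
width: 0.0527
```

```bash
python3 d.py .495 -.2335 .151 1.467; python3 -c "
from bench import robot;print(robot.get_obs()['wrist_torque'].round(2))"
```

```text
t 18.02 pos [ 0.4983 -0.2337  0.1504] rot [ 3.1245 -0.0184  0.724 ] tool shift mm [-2.3 -2.3 -0.6] turn deg [  1.32  -0.64 -42.58] F [-6.8  4.1 13. ] w 0.0527
[ 0.82  1.21 -0.13]
```

jog_arm(series=[{"x":-0.003,"y":-0.002,"z":0.005,"rx":1.5,"ry":-0.6,"rz":-6},{"x":-0.002,"y":-0.002,"z":0.005,"rx":0.8,"ry":-0.3,"rz":-6},{"x":-0.001,"y":-0.002,"z":0.005,"rx":0.5,"ry":-0.3,"rz":-6}])

```text
time: 18.27
tool_pos: [0.4988, -0.2335, 0.1503]
ee_rot: [-3.139, -0.011, 1.056]
wrist_force: [0.2, 2.8, 12.5]
width: 0.0527
```

```bash
python3 d.py .495 -.2335 .151 1.467; python3 -c "
from bench import robot;print(robot.get_obs()['wrist_torque'].round(2))"
```

```text
t 18.27 pos [ 0.4988 -0.2335  0.1503] rot [-3.1395 -0.0112  1.0565] tool shift mm [-1.9 -3.3 -0.8] turn deg [ 1.000e-02 -6.600e-01 -2.352e+01] F [ 0.2  2.8 12.5] w 0.0527
[ 0.49 -0.05 -0.09]
```

jog_arm(series=[{"x":0,"y":-0.002,"z":0.005,"rx":0.2,"ry":-0.6,"rz":-6},{"x":0,"y":-0.001,"z":0.005,"rx":0.4,"ry":-0.3,"rz":-6},{"x":0,"y":-0.001,"z":0.005,"rx":0.4,"ry":-0.3,"rz":-6},{"x":0,"y":0,"z":0.005,"rx":0.2,"ry":-0.2,"rz":-5}])

```text
time: 18.6
tool_pos: [0.4991, -0.2318, 0.1501]
ee_rot: [-3.136, 0.014, 1.478]
wrist_force: [-7.4, 4.2, 17.2]
width: 0.0528
```

```bash
python3 d.py .495 -.2335 .151 1.467; python3 -c "
from bench import robot;print(robot.get_obs()['wrist_torque'].round(2),robot.get_obs()['joint_positions'].round(2))"
```

```text
t 18.6 pos [ 0.4991 -0.2318  0.1501] rot [-3.1363  0.0139  1.478 ] tool shift mm [-2.1 -3.9 -0.8] turn deg [-0.3   0.8   0.63] F [-7.4  4.2 17.2] w 0.0528
[ 0.91  1.44 -0.2 ] [-0.53  0.11  1.46 -0.01  1.57 -2.01]
```

The cap has turned about 75.6°. I'll lift slowly and watch the force.

jog_arm(series=[{"x":0,"y":-0.001,"z":0.004,"rx":0,"ry":0.5,"rz":-4},{"x":0,"y":-0.001,"z":0,"rx":0,"ry":0,"rz":0},{"x":0,"y":0,"z":-0.002,"rx":0,"ry":0,"rz":0},{"x":0,"y":0,"z":-0.003,"rx":0,"ry":0,"rz":0},{"x":0,"y":0,"z":-0.003,"rx":0,"ry":0,"rz":0}])

```text
time: 19.02
tool_pos: [0.4989, -0.2314, 0.1654]
ee_rot: [3.136, 0.01, 1.556]
wrist_force: [0.9, -0.5, 0.1]
width: 0.0528
```

```bash
python3 d.py .498 -.2325 .20 1.53; python3 -c "
from bench import robot;print(robot.get_obs()['wrist_torque'].round(2),robot.get_obs()['joint_positions'].round(2))"
```

```text
t 19.02 pos [ 0.4989 -0.2314  0.1654] rot [3.1365 0.0096 1.5559] tool shift mm [ -1.4  -0.7 -34.6] turn deg [0.3  0.54 1.48] F [ 0.9 -0.5  0.1] w 0.0528
[ 0.08 -0.   -0.01] [-0.53  0.09  1.45 -0.01  1.6  -2.09]
```

jog_arm(series=[{"x":0,"y":0,"z":-0.004,"rx":0.2,"ry":0.3,"rz":0},{"x":0,"y":0,"z":-0.006,"rx":0,"ry":0,"rz":0},{"x":0,"y":0,"z":-0.006,"rx":0,"ry":0,"rz":0},{"x":0,"y":0,"z":-0.007,"rx":0,"ry":0,"rz":0},{"x":0,"y":0,"z":-0.007,"rx":0,"ry":0,"rz":0}])

```text
time: 19.43
tool_pos: [0.4981, -0.2309, 0.1944]
ee_rot: [-3.138, 0.001, 1.556]
wrist_force: [-0.1, 0.4, -0.3]
width: 0.0527
```

```bash
python3 d.py .498 -.2325 .23 1.555
```

```text
t 19.43 pos [ 0.4981 -0.2309  0.1944] rot [-3.1382e+00  1.1000e-03  1.5556e+00] tool shift mm [ -1.6  -0.2 -35.6] turn deg [-0.19  0.06  0.03] F [-0.1  0.4 -0.3] w 0.0527
```

jog_arm(series=[{"x":-0.001,"y":0,"z":-0.008,"rx":-0.2,"ry":0,"rz":0},{"x":0,"y":0,"z":-0.01,"rx":0,"ry":0,"rz":0},{"x":0,"y":0,"z":-0.008,"rx":0,"ry":0,"rz":0},{"x":0,"y":0,"z":-0.005,"rx":0,"ry":0,"rz":0},{"x":0,"y":0,"z":0,"rx":0,"ry":0,"rz":0}])

```text
time: 19.85
tool_pos: [0.4991, -0.2327, 0.2317]
ee_rot: [3.137, 0.003, 1.555]
wrist_force: [-0.0, -0.2, 0.1]
width: 0.0529
```

```bash
python3 d.py .4975 -.2325 .23 1.555
python3 - <<'E'
from bench import cams
from h import *
for n,(x,y) in (("side",(270,180)),("top",(340,150))):
    s=cams.snapshot(n); cv2.imwrite(f"pics/f_{n}.png",cv2.resize(s["img"][y:y+130,x:x+160,::-1],None,fx=4.5,fy=4.5,interpolation=2))
E
```

```text
t 19.85 pos [ 0.4991 -0.2327  0.2317] rot [3.1371 0.0034 1.5555] tool shift mm [ 0.2 -1.6  1.7] turn deg [0.26 0.2  0.03] F [-0.  -0.2  0.1] w 0.0529
```

View pics/f_side.png

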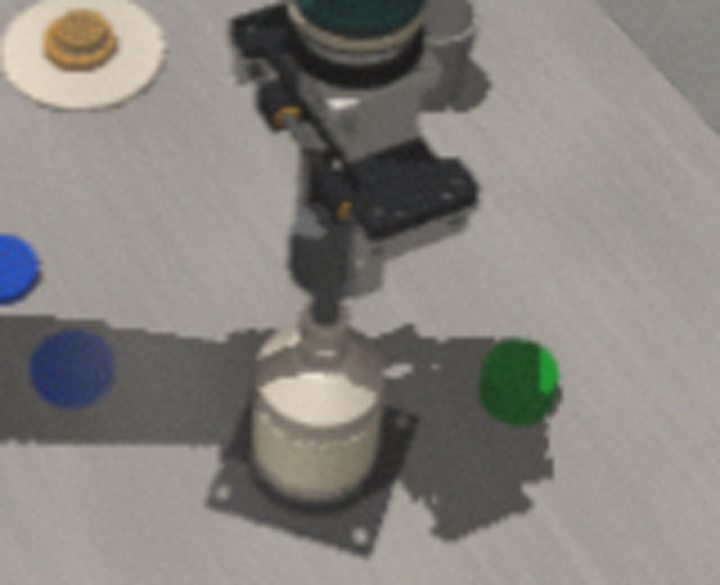

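View pics/f_top.png

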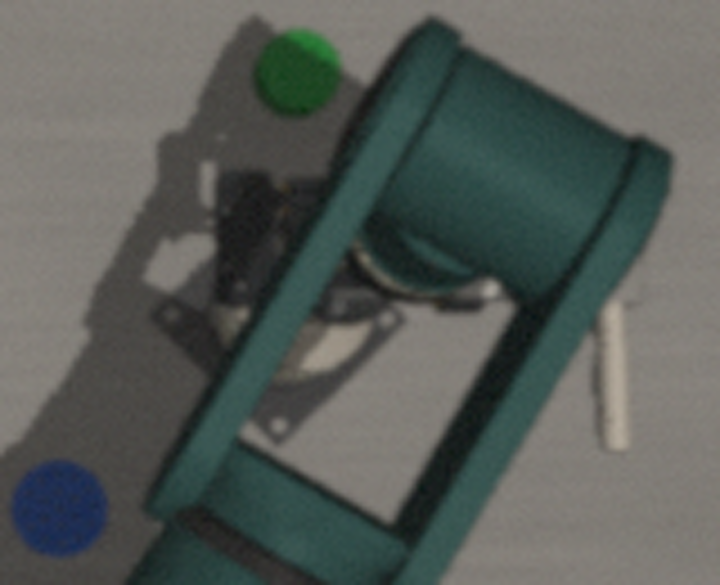

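Run:
```python
from bench import cams, robot
from h import *
s=cams.snapshot("side"); c=np.array([.4945,-.2328]); x,y,k=320,215,12
im=cv2.resize(s["img"][y:y+48,x:x+60,::-1],None,fx=k,fy=k,interpolation=2); b=im.copy()
for r,z,col in ((.027,.2257+.034,(0,255,255)),(.027,.2257,(0,255,0)),(.016,.174,(0,0,255)),(.016,.134,(255,0,255))):
    a=np.linspace(0,2*np.pi,60); q=proj(s,np.c_[c[0]+r*np.cos(a),c[1]+r*np.sin(a),np.full(60,z)])
    cv2.polylines(b,[((q-[x,y]+.5)*k).astype(np.int32)],True,col,1)
cv2.imwrite("pics/g.png",np.hstack([im,b])[:, :][::1] if 0 else cv2.resize(np.hstack([im,b]),(800,320)))
o=robot.get_obs(); print(o["time"],o["tool_pos"],o["qvel"].round(3),o["width"])
```

```text
20.0 [ 0.4984588  -0.23227775  0.22963185] [ 0.001  0.006  0.019 -0.    -0.003  0.001] 0.0529374719313818
```

View pics/g.png

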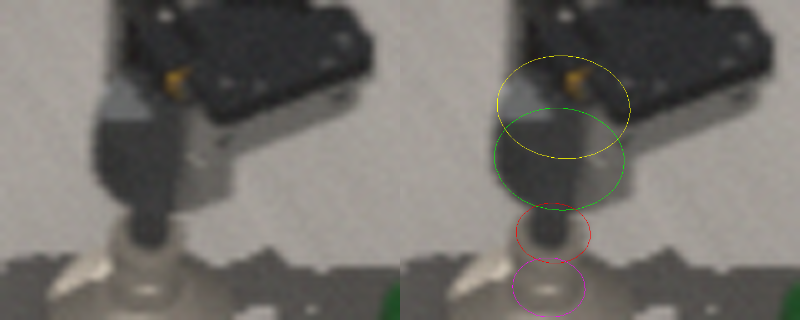

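The predicted outlines for a cap underside about 5 cm above the mouth match the picture. The open dark bore shows in the neck at about side pixel (331,232), and the cap is held upright and still. I'm handing in.

```bash
python3 -c "
from bench import ticket,robot
print(ticket.close_job()); o=robot.get_obs(); print(o['time'],o['tool_pos'],o['width'],o['wrist_force'].round(1))"
```

```text
the job is handed in; nothing more can be done
None
the job is handed in; nothing more can be done
```

The job is done and handed in at about 20 s of the 69 s allowed. No verdict was reported.

- **Discs:** The wide bronze disc lies flat in the middle of the white plate, about 1–2 mm off centre in both cameras. The small disc lies flat on it and looked concentric within about 2 mm by outline overlay. The plate did not move.
- **Cap:** I pushed the grey cap down, reading 12–17 N on the wrist. I then turned it about 80° anticlockwise in one grip and lifted it straight off with almost no force.
- **Final pose:** The gripper still holds the cap (finger opening 53 mm), upright within 0.3° and still. Its underside is about 5 cm above the open mouth, and the last side picture matches that height. I did not touch the beaker, jar, brush or look-alikes.

**Disagreements and failures:**
- The two cameras differed by 2–4 mm in x, so I used averages.
- The arm ended about 4 mm further out in x than the cap position the cameras gave. Sideways forces during the twist were 4–8 N at most readings.
- The move tool refused two calls that left fields out of their rows. Neither moved the arm.

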